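Set the plunge router's depth rod and hold it for locking

ROBOT

A 6-joint arm with a two-finger parallel gripper is mounted at the origin on the work surface. World frame = base frame: x ahead of the robot, y to its left, z up, the work surface at z = 0. Lengths are in mm, angles in degrees, forces in N, time in s.
With the tool pointing down it reaches from about 325 to 875 mm from the base axis. Payload 4.4 kg.
Tool frame: the origin (TCP) lies between the finger pads; the fingertips stand 17 mm ahead of it and the grasp point (between the pads) lies 2 mm behind it; z points along the fingers, y is the line along which they close (so a half turn about z gives the same grasp; the last joint's range is limited). The gripper opens to 85 mm and grips with 20 to 120 N. Pads are 22 mm wide; open, the fingers measure 114 mm over their backs; the gripper's body (76 mm by 85 mm) begins 54 mm behind the grasp point. The pads swing forward as they close: fully open they stand 13 mm farther back than shut.
Start: joints at [68.669, 11.837, 88.321, -0, 79.842, -8.623], TCP at [126.502, 560.914, 248.282] pointing down, gripper open.
Joint ranges: [-156.59, 156.59], [-49.26, 127.26], [12.9, 141.05], [-63.56, 243.56], [4.71, 150.69], [-161.64, 161.64]. Speed limits (degrees/s): [159.86, 159.86, 180, 180, 180, 180].

INTERFACE

Orientations are given as a 3x3 rotation matrix whose columns are the frame's x, y, z axes.
In Python, from plant import get_obs, snapshot, camera_model, finish_job gives the robot as it stands. The module is installed in compiled form; this text tells all that it offers.
- The arm moves only by the tool play_rows, never from a script. Its argument "series" is a list of rows, each an object of numbers: "ax", "ay", "az": the turn, a rotation vector about the tool's x, y, z normalised to -1 to 1, where 1 is 45 degrees; "tx", "ty", "tz": the shift along the tool's x, y, z normalised to -1 to 1, where 1 is 0.3 m; "grip": the gripper command: -1 is shut, 1 is fully open, values between are in proportion. In form: [{"ax": .., "ay": .., "az": .., "tx": .., "ty": .., "tz": .., "grip": ..}, ...]. A call has 1 to 12 rows; each row shifts and turns the commanded pose from where the row before left it, along the tool's axes as they then stand; what a row does not reach is not made up. A row lasts 1/10 s, in which the tool goes at most 50 mm and 8.59 degrees, less where a joint would pass 70% of its speed; a pose out of reach is approached as far as the arm can. A call with a number of a shift or a turn outside -1 to 1 is refused whole. A call with a gripper value outside its range is refused whole. The fingers move at their own pace and stop on an object; "newtons" is the grip in N (left out, the last holds). Time passes only in rows, so rows that do not move let the fingers close. It gives the time, the measured TCP pose, the force, the opening and the grip force at its end, in the units of the state.
- get_obs(): the state, without advancing time (a new reading comes with each control period).
- snapshot(name): name is "scene" or "top" or "wrist"; returns the picture (480x640x3 uint8, red, green, blue); there is no depth.
- camera_model(name): a dict with "camera_matrix" (3x3 intrinsics, pixels), "origin" and "orientation" of the camera in the world. Camera axes: x right, y down, z forward; pixel columns grow to the right and rows downward; lengths in mm; the calibration is good to about 2 mm. The wrist camera is an equidistant fisheye: a pixel r from the principal point sees the ray r / f radians off the axis. A picture is of the moment at which its call begins: read the wrist's pose just before it. camera_model takes no time and is no camera call; for the wrist camera it gives the pose at the moment of the call.
- finish_job(): hands the job in; it is judged then, once.
The state is a dict: "clock": time; "joints": joint angles; "dq": joint speeds; "effort": joint torques, N m; "eef_pos": TCP position; "ee_rot": TCP orientation; "wrist_force": force on the tool from outside, world axes, zero at the start; "ft_torque": the same for the moment, N m; "finger_gap": finger opening in mm; "grip_force": force on a finger pad.
Only numpy, scipy, OpenCV 4.12 (cv2) and the standard library are available. Lean on these libraries where they do the work, as an engineer would, in place of code of your own. Each camera call takes 0.05 s, during which the arm holds its last target. There are 200 camera calls.

TASK

The plunge router stands on the bench plunged to zero, its depth rod resting on the turret stop. Swing the rod's lock lever fully open (a quarter turn), then draw the rod straight up through its bracket, in line with its bore so that it does not cock and bind, until its foot stands 30 mm clear of the turret stop (within 4 mm), and finish still holding it there, gripped, so that I can close the lock. Do not force the rod or pull it right out, do not shift or tip the router, and leave everything else on the bench alone.

Things in the scene. Friction and masses are not known exactly. Their poses are not given: they have to be found in the camera images.
- router: cordless plunge router, 4 kg, loose, upright. Origin: centre of its base on the bench; +x points from motor to depth rod. Base 170 mm diameter; motor 94 mm diameter, top at 200 mm; a hand knob each side reaches 140 mm along +y and -y, 90 mm up; battery behind to x = -114 mm. The rod stands at (74, 0) mm, 27 mm clear of the motor wall; its bracket spans z 60 to 116 mm, y -29 to 15 mm
- depth_rod: steel rod, 12 mm diameter, 168 mm long, 0.15 kg, loose and upright in the bracket's 13 mm bore (28 to 84 mm above the turret stop). Black cap on top, 18 mm diameter, 18 mm high: grip it here from above, fingers closing along the router's y. Origin: centre of its foot; z up the rod. Lock open, it slides freely and drops back if let go; lock closed, the cam drags on it
- rod_tip (a point): centre of the depth rod's foot
- rod_cap (a point): middle of the rod's cap on the rod's axis, 159 mm above its foot, 191 mm above the bench at the start
- turret_stop (a point): top centre of the brass turret screw under the depth rod, 32 mm above the bench, fixed to the router; axes as the router's. Two taller screws of the turret stand beside it at +y
- lock_lever (a joint): angle of the lock lever about an upright pivot at (74, -19) mm in the router's frame, rad. 0 = closed (arm points along the router's +x), grows clockwise seen from above, 1.6 = fully open at its end stop (arm along -y). At the start 0 to 0.25. A push of about 2 N on the tab moves it; it stays where it is left
- lever_pivot (a point): point on the lever's upright pivot axis, 129 mm above the bench; turns with the lever: its x axis points along the arm
- lever_tab (a point): upper part of the lever's upright black thumb tab, 52 mm out from the pivot along the arm, 129 mm above the bench. The tab is 16 mm along the arm and 9 mm across it and stands from 86 to 140 mm above the bench; only the rod's cap and the motor reach higher beside it (200 mm)
- sander: random-orbit sander, bystander: 125 mm round pad, 150 mm tall, dust box on one side; origin under the pad's centre
- spanner: open-ended collet spanner lying flat, 160 mm long, bystander
- glue: glue bottle, 60 mm diameter, 170 mm tall, bystander; origin under its centre
- square: combination square lying flat, 300 mm blade, bystander
- leg: mortised oak leg blank, 46 x 380 x 46 mm, lying across the far side of the bench, bystander
- handscrew: wooden handscrew clamp lying flat, jaws 200 mm long, 42 mm high, bystander
- tape: roll of paper tape lying flat, 104 mm diameter, 25 mm high, bystander
- pencil: carpenter's pencil, 165 mm long, 8 mm thick, lying on the far half of the bench, bystander

How it is judged (in metres and radians):
On the way, in this order (a step that is already met when the one before it is completed fails the run):
1. the lock lever is swung open with the rod still down on the stop (value of joint lock_lever above 1.25 rad and z of rod_tip in the frame of turret_stop below 0.008 m), for 0.2 s.
2. the rod is drawn 26 to 34 mm off the turret stop (z of rod_tip in the frame of turret_stop between 0.026 and 0.034 m), for 0.2 s.
At the end, for the whole second after the job is handed in: The rod is held still by the fingers (at least 1 N) with its foot 26 to 34 mm above the turret stop, in line with it within 4 mm and 0.03 rad, lock lever open (above 1.25 rad), router flat on the bench within 12 mm of where it stood (all of step 2 and horizontal distance between rod_tip and turret_stop below 0.004 m and angle between the z axis of depth_rod and the z axis of router, either way round below 0.03 rad and contact force between the fingers and depth_rod above 1 N and linear speed of depth_rod below 0.01 m/s and value of joint lock_lever above 1.25 rad and angle between router's own z axis and vertical below 0.03 rad and height (world z) of router below 0.004 m and distance of router from where it was at the start of the episode below 0.012 m); the arm keeps its last pose, push and grip.
It fails at once if with the lock open, the rod is forced against its bore or stop (over 60 N) (value of joint lock_lever above 0.8 rad and contact force between depth_rod and router above 60 N).
It fails at once if the rod is cocked in its bore (over 0.03 rad) while it is drawn, or pulled right out ((z of rod_tip in the frame of turret_stop above 0.005 m and angle between the z axis of depth_rod and the z axis of router, either way round above 0.03 rad) or z of rod_tip in the frame of turret_stop above 0.08 m).
It fails at once if the rod is raised with the lock still closed (value of joint lock_lever below 0.8 rad and z of rod_tip in the frame of turret_stop above 0.012 m).
It fails at once if the router is dragged or tipped (distance of router from where it was at the start of the episode above 0.012 m or angle between router's own z axis and vertical above 0.08 rad).
It fails at once if another thing on the bench is knocked away (distance of any of sander, spanner, glue, square, leg, handscrew, tape, pencil from where it was at the start of the episode above 0.02 m).
It also fails if it takes over 48 s, if anything falls off the work surface, if the arm or the gripper's body presses on something with over 40 N, if the wrist force passes 120 N, or if a joint passes its speed limit or range.

## Working session

There is one attempt and no reset: what is moved stays moved. The work goes in short steps, Python scripts to look and compute and a tool call to move; the robot and the scene stay as the last step left them, time stands still between calls to the robot, and variables do not carry over. Pictures are saved under pics/ and viewed, at most 13 in all, crops included, and the job is handed in when it is done.

Besides the shell and the picture viewer there is one more tool, called after "Request:" as name(argument=value, ...) on one line, values as JSON. play_rows: Moves the arm, as the interface text tells. Its arguments: {"type":"object","properties":{"series":{"type":"array"},"newtons":{"type":"number"}},"required":["series"]}

```bash
mkdir -p pics; python3 - <<'E'
from plant import *
import cv2
print(get_obs())
for n in("scene","top","wrist"):
    c=camera_model(n);print(n,c)
    cv2.imwrite(f"pics/{n}0.png",snapshot(n)[:,:,::-1])
E
```

```text
{'clock': 0.0, 'joints': array([ 6.86663507e+01,  1.18864675e+01,  8.84063907e+01, -1.15037722e-03,
        7.98400260e+01, -8.62247716e+00]), 'dq': array([-0.071207  ,  0.0888504 , -0.00024715,  0.03446725, -0.04956794,
        0.06957057]), 'effort': array([-9.46776563e-04, -3.83034325e+01, -2.91591418e+01, -3.93878890e-04,
        1.06078773e-02, -5.25534944e-06]), 'eef_pos': array([126.26613872, 560.22297073, 247.09054584]), 'ee_rot': array([[-9.75492306e-01,  2.20031995e-01, -8.25335524e-04],
       [ 2.20033298e-01,  9.75489954e-01, -2.16753241e-03],
       [ 3.28180033e-04, -2.29601248e-03, -9.99997310e-01]]), 'wrist_force': array([-0.27546588, -0.23367508,  0.30650816]), 'ft_torque': array([ 0.0309362 , -0.02893204, -0.01021216]), 'grip_force': 0.0, 'finger_gap': 85.11666866645109}
scene {'camera_matrix': array([[465.58164235,   0.        , 321.91437398],
       [  0.        , 465.58164235, 233.96089672],
       [  0.        ,   0.        ,   1.        ]]), 'origin': array([1459.43991763, -577.17089964,  820.82450068]), 'orientation': array([[ 0.53783953,  0.46093286, -0.7058
[... 207 characters left out ...]
30438, 237.19571129],
       [  0.        ,   0.        ,   1.        ]]), 'origin': array([ 495.7369843 ,    2.6023912 , 1214.78822297]), 'orientation': array([[-0.01831073, -0.99606966,  0.08665996],
       [-0.99969254,  0.01678989, -0.01824607],
       [ 0.01671934, -0.08696741, -0.99607085]])}
wrist {'camera_matrix': array([[371.64829954,   0.        , 313.89865594],
       [  0.        , 371.64829954, 245.71557405],
       [  0.        ,   0.        ,   1.        ]]), 'origin': array([ 43.37591768, 580.36324796, 373.02682987]), 'orientation': array([[ 0.21965009,  0.92200983,  0.31882866],
       [ 0.97557738, -0.20704693, -0.07335085],
       [-0.00161771,  0.32715355, -0.94496981]])}
```

View pics/scene0.png

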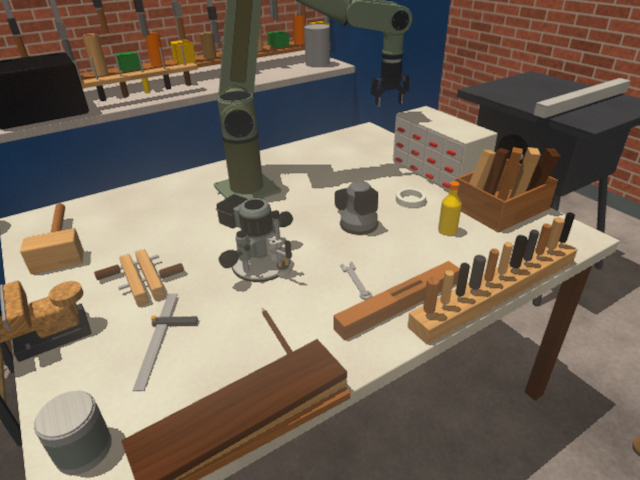

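View pics/top0.png

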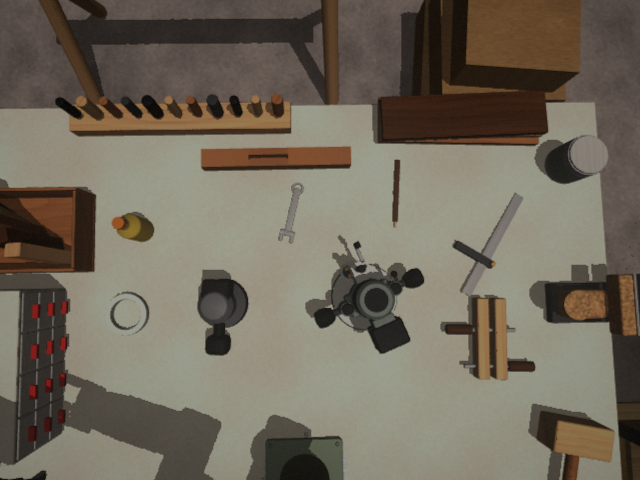

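The scene view shows the router at about (258,240) and the sander at (358,207). In the top view the router is at (367,297), with knobs at (413,277) and (325,317), and its rod and lever at about (355,260). I'll zoom in on both.

```bash
cat > h.py <<'E'
from plant import *
import cv2, numpy as np
def ray(c,u,v):
    K=c["camera_matrix"]
    return c["orientation"]@np.array([(u-K[0,2])/K[0,0],(v-K[1,2])/K[1,1],1])
def onz(c,u,v,z):
    d=ray(c,u,v);o=c["origin"];return o+d*(z-o[2])/d[2]
def wray(c,u,v):
    K=c["camera_matrix"];p=np.array([u-K[0,2],v-K[1,2]]);r=np.hypot(*p);t=r/K[0,0]
    return c["orientation"]@np.r_[np.sin(t)*p/max(r,1e-9),np.cos(t)]
def wonz(c,u,v,z):
    d=wray(c,u,v);o=c["origin"];return o+d*(z-o[2])/d[2]
def wproj(c,P):
    K=c["camera_matrix"];q=c["orientation"].T@(np.array(P)-c["origin"]);r=np.hypot(q[0],q[1]);t=np.arctan2(r,q[2])
    return K[:2,2]+K[0,0]*t*q[:2]/r
def proj(c,P):
    K=c["camera_matrix"];q=K@(c["orientation"].T@(np.array(P)-c["origin"]));return q[:2]/q[2]
E
python3 - <<'E'
from h import *
a=cv2.imread("pics/top0.png")[220:370,300:440];b=cv2.imread("pics/scene0.png")[180:290,205:305]
a=cv2.resize(a,(420,450),interpolation=cv2.INTER_CUBIC);b=cv2.resize(b,None,fx=3.8,fy=3.8,interpolation=cv2.INTER_CUBIC)
o=np.zeros((450,800,3),np.uint8);o[:,:420]=a;o[:418,420:800]=b
cv2.imwrite("pics/crop1.png",np.clip(o*1.6,0,255).astype(np.uint8))
c=camera_model("top")
for n,u,v,z in[("motor top",375,299,200),("knob+",413,277,90),("knob-",325,317,90),("batt",390,335,100)]:print(n,onz(c,u,v,z))
E
```

```text
motor top [ 448.17850364 -158.05361062  200.        ]
knob+ [ 493.59313715 -268.37372455   90.        ]
knob- [402.93624131 -55.2936338   90.        ]
batt [ 358.95404287 -206.60995122  100.        ]
```

View pics/crop1.png

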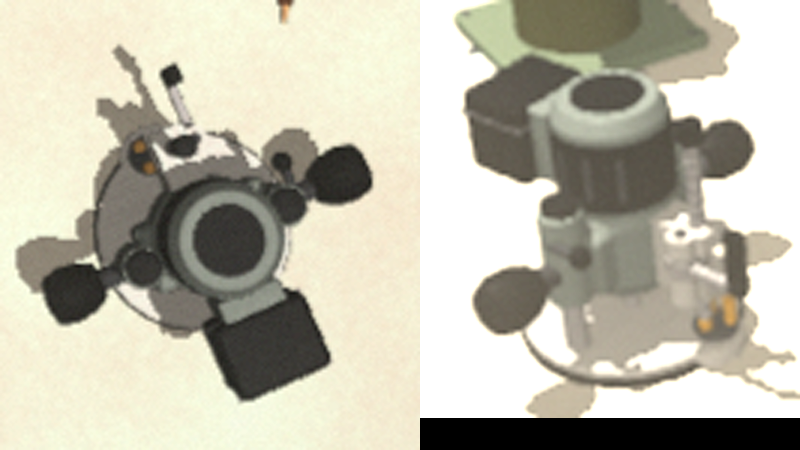

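In the crop, the rod cap is at full-image pixel (361,269), the lever tab at (357,245) and the motor top at (376,300). The turret screws sit on the +y (left) side, so the yaw is about 23°. Next I'll hover near the rod with the wrist camera on the router's +x side.

Request:
play_rows(series=[{"tz": -0.1,"grip": -1},{"tz": -0.1,"grip": -1},{"tx": -0.095,"ty": -0.094,"grip": -1},{"tx": -0.095,"ty": -0.094,"grip": -1},{"tx": -0.095,"ty": -0.094,"grip": -1},{"tx": -0.095,"ty": -0.094,"grip": -1},{"tx": -0.095,"ty": -0.094,"grip": -1},{"tx": -0.095,"ty": -0.094,"grip": -1},{"tx": -0.095,"ty": -0.094,"grip": -1},{"tx": -0.095,"ty": -0.094,"grip": -1},{"tx": -0.095,"ty": -0.094,"grip": -1},{"tx": -0.095,"ty": -0.094,"grip": -1}], newtons=40)

```text
$.series[0]: bad value
```

Request:
play_rows(series=[{"tx": -0.095,"ty": -0.094,"grip": -1},{"tx": -0.095,"ty": -0.094,"grip": -1},{"tx": -0.095,"ty": -0.094,"grip": -1},{"tx": -0.095,"ty": -0.094,"grip": -1},{"tx": -0.095,"ty": -0.094,"grip": -1},{"tx": -0.095,"ty": -0.094,"grip": -1},{"tx": -0.095,"ty": -0.094,"grip": -1},{"tx": -0.095,"ty": -0.094,"grip": -1},{"tx": -0.095,"ty": -0.094,"grip": -1},{"tx": -0.095,"ty": -0.094,"grip": -1}])

```text
$.series[0]: bad value
```

Request:
play_rows(series=[{"az": 0.18,"grip": -1},{"az": 0.18,"grip": -1},{"az": 0.18,"grip": -1},{"az": 0.18,"grip": -1},{"az": 0.18,"grip": -1},{"az": 0.18,"grip": -1},{"az": 0.18,"grip": -1},{"az": 0.18,"grip": -1},{"az": 0.18,"grip": -1},{"az": 0.18,"grip": -1},{"az": 0.18,"grip": -1},{"az": 0.18,"grip": -1}])

```text
$.series[0]: bad value
```

Request:
play_rows(series=[{"az": 0.18,"grip": -1},{"az": 0.18,"grip": -1},{"az": 0.18,"grip": -1},{"az": 0.18,"grip": -1},{"az": 0.18,"grip": -1},{"az": 0.147,"grip": -1},{"grip": -1},{"grip": -1}])

```text
$.series[0]: bad value
```

```bash
python3 - <<'E'
from h import *
s=get_obs();print(s["clock"],s["eef_pos"],s["ee_rot"],s["finger_gap"])
c=camera_model("wrist");print(c)
im=snapshot("wrist")[:,:,::-1];cv2.imwrite("pics/w1.png",im)
cv2.imwrite("pics/w1b.png",np.clip(im*1.6,0,255).astype(np.uint8))
E
```

```text
0.15 [126.29346733 560.38649277 247.34296679] [[-9.75503868e-01  2.19981317e-01 -6.51157440e-04]
 [ 2.19982133e-01  9.75502371e-01 -1.72763157e-03]
 [ 2.55158958e-04 -1.82855428e-03 -9.99998296e-01]] 85.64749551004488
{'camera_matrix': array([[371.64829954,   0.        , 313.89865594],
       [  0.        , 371.64829954, 245.71557405],
       [  0.        ,   0.        ,   1.        ]]), 'origin': array([ 43.39797085, 580.41979402, 373.17013301]), 'orientation': array([[ 0.21965036,  0.92197493,  0.31892937],
       [ 0.97557776, -0.20713658, -0.07309229],
       [-0.00132732,  0.32719515, -0.94495586]])}
```

View pics/w1b.png

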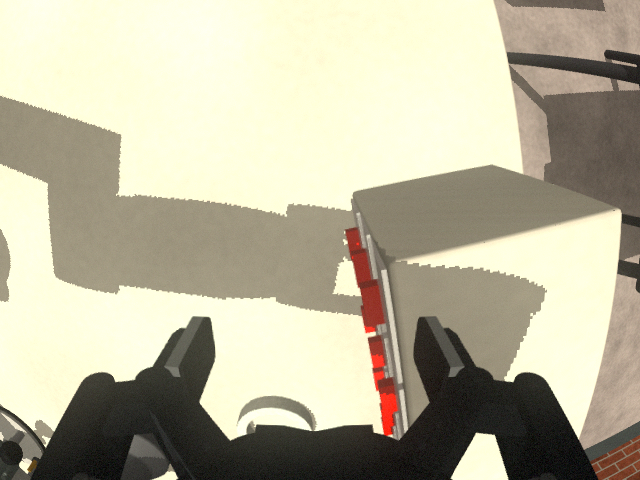

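All rows were refused because every key is needed, so nothing moved. The wrist picture shows only the fingers at (190,350) and (440,350). I'll resend with all keys.

Request:
play_rows(series=[{"ax": 0,"ay": 0,"az": 0,"tx": 0,"ty": 0,"tz": -0.1,"grip": -1},{"ax": 0,"ay": 0,"az": 0,"tx": 0,"ty": 0,"tz": -0.1,"grip": -1},{"ax": 0,"ay": 0,"az": 0,"tx": -0.095,"ty": -0.094,"tz": 0,"grip": -1},{"ax": 0,"ay": 0,"az": 0,"tx": -0.095,"ty": -0.094,"tz": 0,"grip": -1},{"ax": 0,"ay": 0,"az": 0,"tx": -0.095,"ty": -0.094,"tz": 0,"grip": -1},{"ax": 0,"ay": 0,"az": 0,"tx": -0.095,"ty": -0.094,"tz": 0,"grip": -1},{"ax": 0,"ay": 0,"az": 0,"tx": -0.095,"ty": -0.094,"tz": 0,"grip": -1},{"ax": 0,"ay": 0,"az": 0,"tx": -0.095,"ty": -0.094,"tz": 0,"grip": -1},{"ax": 0,"ay": 0,"az": 0,"tx": -0.095,"ty": -0.094,"tz": 0,"grip": -1},{"ax": 0,"ay": 0,"az": 0,"tx": -0.095,"ty": -0.094,"tz": 0,"grip": -1},{"ax": 0,"ay": 0,"az": 0,"tx": -0.095,"ty": -0.094,"tz": 0,"grip": -1},{"ax": 0,"ay": 0,"az": 0,"tx": -0.095,"ty": -0.094,"tz": 0,"grip": -1}], newtons=40)

```text
clock: 1.4
eef_pos: [342.9, 221.6, 308.3]
ee_rot: [[-0.976, 0.22, 0.0], [0.22, 0.976, 0.0], [-0.0, 0.0, -1.0]]
wrist_force: [1.1, 1.3, 0.1]
finger_gap: -0.2
grip_force: 0.0
```

Request:
play_rows(series=[{"ax": 0,"ay": 0,"az": 0,"tx": -0.095,"ty": -0.094,"tz": 0,"grip": -1},{"ax": 0,"ay": 0,"az": 0,"tx": -0.095,"ty": -0.094,"tz": 0,"grip": -1},{"ax": 0,"ay": 0,"az": 0,"tx": -0.095,"ty": -0.094,"tz": 0,"grip": -1},{"ax": 0,"ay": 0,"az": 0,"tx": -0.095,"ty": -0.094,"tz": 0,"grip": -1},{"ax": 0,"ay": 0,"az": 0,"tx": -0.095,"ty": -0.094,"tz": 0,"grip": -1},{"ax": 0,"ay": 0,"az": 0,"tx": -0.095,"ty": -0.094,"tz": 0,"grip": -1},{"ax": 0,"ay": 0,"az": 0,"tx": -0.095,"ty": -0.094,"tz": 0,"grip": -1},{"ax": 0,"ay": 0,"az": 0,"tx": -0.095,"ty": -0.094,"tz": 0,"grip": -1},{"ax": 0,"ay": 0,"az": 0,"tx": -0.095,"ty": -0.094,"tz": 0,"grip": -1},{"ax": 0,"ay": 0,"az": 0,"tx": -0.095,"ty": -0.094,"tz": 0,"grip": -1}])

```text
clock: 2.4
eef_pos: [559.0, -116.2, 308.0]
ee_rot: [[-0.975, 0.22, -0.0], [0.22, 0.975, 0.0], [0.0, 0.0, -1.0]]
wrist_force: [0.5, 0.8, 0.2]
finger_gap: -0.2
grip_force: 0.0
```

Request:
play_rows(series=[{"ax": 0,"ay": 0,"az": 0.18,"tx": 0,"ty": 0,"tz": 0,"grip": -1},{"ax": 0,"ay": 0,"az": 0.18,"tx": 0,"ty": 0,"tz": 0,"grip": -1},{"ax": 0,"ay": 0,"az": 0.18,"tx": 0,"ty": 0,"tz": 0,"grip": -1},{"ax": 0,"ay": 0,"az": 0.18,"tx": 0,"ty": 0,"tz": 0,"grip": -1},{"ax": 0,"ay": 0,"az": 0.18,"tx": 0,"ty": 0,"tz": 0,"grip": -1},{"ax": 0,"ay": 0,"az": 0.18,"tx": 0,"ty": 0,"tz": 0,"grip": -1},{"ax": 0,"ay": 0,"az": 0.18,"tx": 0,"ty": 0,"tz": 0,"grip": -1},{"ax": 0,"ay": 0,"az": 0.18,"tx": 0,"ty": 0,"tz": 0,"grip": -1},{"ax": 0,"ay": 0,"az": 0.18,"tx": 0,"ty": 0,"tz": 0,"grip": -1},{"ax": 0,"ay": 0,"az": 0.18,"tx": 0,"ty": 0,"tz": 0,"grip": -1},{"ax": 0,"ay": 0,"az": 0.18,"tx": 0,"ty": 0,"tz": 0,"grip": -1},{"ax": 0,"ay": 0,"az": 0.18,"tx": 0,"ty": 0,"tz": 0,"grip": -1}])

```text
clock: 3.6
eef_pos: [558.3, -114.6, 307.9]
ee_rot: [[0.346, 0.938, -0.001], [0.938, -0.346, 0.0], [-0.0, -0.001, -1.0]]
wrist_force: [0.1, 0.6, -0.3]
finger_gap: -0.2
grip_force: 0.0
```

Request:
play_rows(series=[{"ax": 0,"ay": 0,"az": 0.18,"tx": 0,"ty": 0,"tz": 0,"grip": -1},{"ax": 0,"ay": 0,"az": 0.18,"tx": 0,"ty": 0,"tz": 0,"grip": -1},{"ax": 0,"ay": 0,"az": 0.18,"tx": 0,"ty": 0,"tz": 0,"grip": -1},{"ax": 0,"ay": 0,"az": 0.18,"tx": 0,"ty": 0,"tz": 0,"grip": -1},{"ax": 0,"ay": 0,"az": 0.18,"tx": 0,"ty": 0,"tz": 0,"grip": -1},{"ax": 0,"ay": 0,"az": 0.147,"tx": 0,"ty": 0,"tz": 0,"grip": -1},{"ax": 0,"ay": 0,"az": 0,"tx": 0,"ty": 0,"tz": 0,"grip": -1},{"ax": 0,"ay": 0,"az": 0,"tx": 0,"ty": 0,"tz": 0,"grip": -1}])

```text
clock: 4.4
eef_pos: [558.3, -114.6, 308.0]
ee_rot: [[0.92, 0.393, -0.0], [0.393, -0.92, 0.0], [-0.0, -0.0, -1.0]]
wrist_force: [0.1, 0.5, 0.3]
finger_gap: 0.0
grip_force: 0.0
```

```bash
python3 - <<'E'
from h import *
s=get_obs();print(s["clock"],s["eef_pos"],s["ee_rot"],s["finger_gap"])
c=camera_model("wrist");print(c)
np.save("c2.npy",c,allow_pickle=True)
im=snapshot("wrist")[:,:,::-1];cv2.imwrite("pics/w2.png",im)
cv2.imwrite("pics/w2b.png",np.clip(im*1.6,0,255).astype(np.uint8))
E
```

```text
4.4 [ 558.34216125 -114.59428801  308.04485733] [[ 9.19720296e-01  3.92574047e-01 -4.40131915e-04]
 [ 3.92574155e-01 -9.19720337e-01  1.88426528e-04]
 [-3.30826909e-04 -3.46084117e-04 -9.99999885e-01]] 0.01749455081451749
{'camera_matrix': array([[371.64829954,   0.        , 313.89865594],
       [  0.        , 371.64829954, 245.71557405],
       [  0.        ,   0.        ,   1.        ]]), 'origin': array([635.93934885, -80.1919124 , 433.81148116]), 'orientation': array([[ 0.39289432, -0.86839664, -0.30252491],
       [-0.91958304, -0.37139803, -0.12818169],
       [-0.00104461,  0.32855863, -0.944483  ]])}
```

View pics/w2b.png

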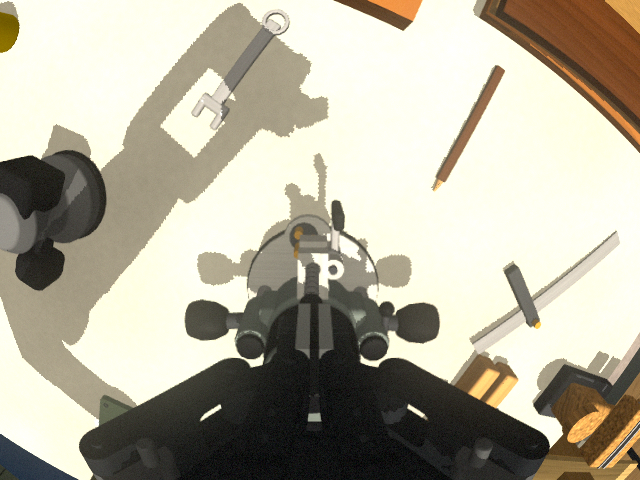

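The wrist view is symmetric about the router. Knobs are at (207,320) and (420,322), the lever tab at (338,215), the lever pivot near (336,268), and the shut fingers at (313,340). I'll triangulate the knobs, tab and cap.

```bash
python3 - <<'E'
from h import *
w=np.load("c2.npy",allow_pickle=True).item();t=camera_model("top")
W=cv2.imread("pics/w2.png");T=cv2.imread("pics/top0.png")
def blob(im,x0,y0,x1,y1,th):
    g=im[y0:y1,x0:x1].max(2)<th
    n,l,s,c=cv2.connectedComponentsWithStats(g.astype(np.uint8))
    i=1+np.argmax(s[1:,4]);return c[i]+[x0,y0],s[i,2:]
def tri(a,b):
    d1=wray(w,*a);d2=ray(t,*b);d2/=np.linalg.norm(d2);o1,o2=w["origin"],t["origin"]
    A=np.stack([d1,-d2],1);k=np.linalg.lstsq(A,o2-o1,rcond=None)[0]
    p,q=o1+k[0]*d1,o2+k[1]*d2;return (p+q)/2,np.linalg.norm(p-q)
kL,s1=blob(W,184,296,228,345,75);kR,s2=blob(W,398,300,442,345,75)
tL,s3=blob(T,312,303,336,332,75);tR,s4=blob(T,403,266,428,290,75)
print(kL,s1,kR,s2,tL,s3,tR,s4)
P,e1=tri(kL,tL);Q,e2=tri(kR,tR);print(P,e1,Q,e2,np.linalg.norm(P-Q))
v=P-Q;yaw=np.degrees(np.arctan2(-v[0],v[1]));print("yaw",yaw,"mid",(P+Q)/2)
wt,s5=blob(W,325,195,350,235,60);tt,s6=blob(T,350,240,362,252,60)
print("tab",wt,s5,tt,s6,tri(wt,tt))
tc,s7=blob(T,350,258,368,275,70);print("cap",tc,s7,onz(t,*tc,196))
m,s8=blob(T,355,280,397,320,75);print("motor",m,s8,onz(t,376,299.7,200))
C=(P+Q)/2;C[2]=0;a=np.radians(yaw);R=np.array([[np.cos(a),-np.sin(a)],[np.sin(a),np.cos(a)]])
def rw(x,y,z):return np.r_[C[:2]+R@[x,y],z]
print("rod",rw(74,0,191));
for n,p in [("captop",rw(74,0,200)),("tab0",rw(126,-19,140)),("piv",rw(74,-19,118)),("motor",rw(0,0,200)),("stop",rw(74,0,32))]:print(n,proj(t,p),wproj(w,p))
for im,x0,y0,x1,y1,k in((W,180,190,450,350,0),(T,310,230,430,340,1)):
    pass
o=np.hstack([cv2.resize(W[195:315,270:390],(400,400),interpolation=cv2.INTER_CUBIC),cv2.resize(T[235:315,340:420],(400,400),interpolation=cv2.INTER_CUBIC)])
cv2.imwrite("pics/crop2.png",np.clip(o*1.6,0,255).astype(np.uint8))
E
```

```text
[206.14482759 319.85931034] [  43   40 1450] [417.88306166 322.47767541] [  41   40 1411] [324.75208914 316.19220056] [ 23  25 359] [412.58610272 278.2265861 ] [ 21  20 331]
[405.81589001 -53.34481091  99.47916565] 1.8776005792297588 [ 490.40554901 -265.89126863   93.91738643] 1.0350308346470174 228.82818988907658
yaw 21.701664036637652 mid [ 448.11071951 -159.61803977   96.69827604]
tab [337.49013158 216.43092105] [ 16  34 304] [356.61290323 244.64516129] [ 6  7 31] (array([ 570.75096024, -129.74502257,  130.66474322]), np.float64(0.78165874709889))
cap [360.23880597 268.10447761] [11  8 67] [ 515.12424817 -128.62211634  196.        ]
motor [372.05617978 295.73354735] [ 42  40 623] [ 446.64408439 -160.16322205  200.        ]
rod [ 516.86573512 -132.25478288  191.        ]
captop [362.12891211 267.22794903] [315.76548541 309.82933492]
tab0 [357.32085945 243.74612686] [340.3925217  218.31441491]
piv [364.94664824 264.89806733] [336.09265863 266.83901362]
motor [375.72620466 299.01779138] [313.26810664 387.8571204 ]
stop [353.32653813 268.77798467] [315.2298554  237.54854181]
```

View pics/crop2.png

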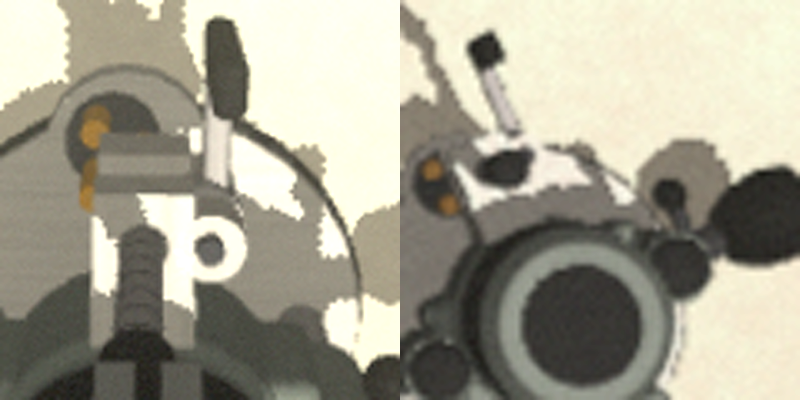

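The two measurements agree within 2–4 mm: router centre about (446,-157.5), yaw about 22.6°, and lever nearly closed at about 0.07 rad. I'll lower the shut fingers on the tab's +y side, clear of it.

Request:
play_rows(series=[{"ax": 0,"ay": 0,"az": 0,"tx": 0.026,"ty": -0.032,"tz": 0.07,"grip": -1},{"ax": 0,"ay": 0,"az": 0,"tx": 0,"ty": 0,"tz": 0.13,"grip": -1},{"ax": 0,"ay": 0,"az": 0,"tx": 0,"ty": 0,"tz": 0.13,"grip": -1},{"ax": 0,"ay": 0,"az": 0,"tx": 0,"ty": 0,"tz": 0.13,"grip": -1},{"ax": 0,"ay": 0,"az": 0,"tx": 0,"ty": 0,"tz": 0.06,"grip": -1},{"ax": 0,"ay": 0,"az": 0,"tx": 0,"ty": 0,"tz": 0.035,"grip": -1},{"ax": 0,"ay": 0,"az": 0,"tx": 0,"ty": 0,"tz": 0,"grip": -1},{"ax": 0,"ay": 0,"az": 0,"tx": 0,"ty": 0,"tz": 0,"grip": -1}])

```text
clock: 5.25
eef_pos: [562.9, -103.1, 143.0]
ee_rot: [[0.92, 0.391, 0.002], [0.391, -0.92, -0.001], [0.002, 0.001, -1.0]]
wrist_force: [-0.1, -0.4, -0.4]
finger_gap: -0.1
grip_force: 0.0
```

```bash
python3 - <<'E'
from h import *
s=get_obs();print(s["clock"],s["eef_pos"],s["wrist_force"])
im=snapshot("wrist")[:,:,::-1];cv2.imwrite("pics/w3b.png",np.clip(im*1.6,0,255).astype(np.uint8))
E
```

```text
5.25 [ 562.88370583 -103.11795531  143.01956183] [-0.08607787 -0.42247562 -0.44178386]
```

View pics/w3b.png

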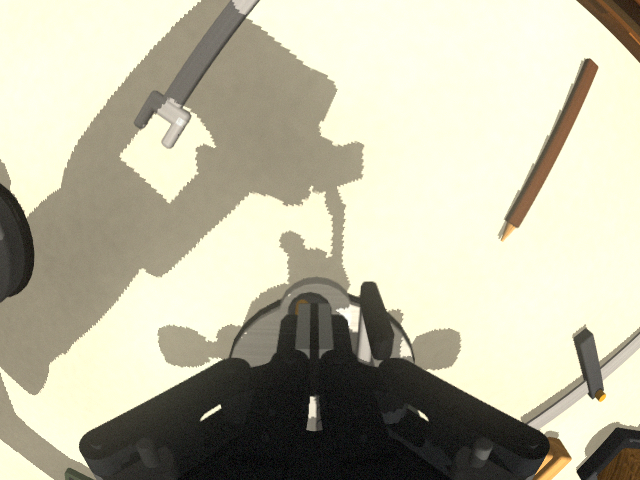

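The fingertips at (313,305) sit beside the tab at (375,320), with a small gap and no force. I'll sweep the tab along its arc.

Request:
play_rows(series=[{"ax": 0,"ay": 0,"az": 0,"tx": 0.001,"ty": 0.02,"tz": 0,"grip": -1},{"ax": 0,"ay": 0,"az": 0,"tx": 0.001,"ty": 0.019,"tz": 0,"grip": -1},{"ax": 0,"ay": 0,"az": 0,"tx": 0.001,"ty": 0.019,"tz": 0,"grip": -1},{"ax": 0,"ay": 0,"az": 0,"tx": 0,"ty": 0.019,"tz": 0,"grip": -1},{"ax": 0,"ay": 0,"az": 0,"tx": -0.003,"ty": 0.018,"tz": 0,"grip": -1},{"ax": 0,"ay": 0,"az": 0,"tx": -0.003,"ty": 0.018,"tz": 0,"grip": -1},{"ax": 0,"ay": 0,"az": 0,"tx": -0.004,"ty": 0.018,"tz": 0,"grip": -1},{"ax": 0,"ay": 0,"az": 0,"tx": -0.004,"ty": 0.018,"tz": 0,"grip": -1}])

```text
clock: 6.1
eef_pos: [575.9, -145.6, 141.2]
ee_rot: [[0.921, 0.39, -0.001], [0.39, -0.921, 0.0], [-0.001, -0.001, -1.0]]
wrist_force: [-2.0, 2.1, -0.9]
finger_gap: 0.0
grip_force: 1.1
```

Request:
play_rows(series=[{"ax": 0,"ay": 0,"az": 0,"tx": -0.012,"ty": 0.017,"tz": 0,"grip": -1},{"ax": 0,"ay": 0,"az": 0,"tx": -0.012,"ty": 0.017,"tz": 0,"grip": -1},{"ax": 0,"ay": 0,"az": 0,"tx": -0.013,"ty": 0.016,"tz": 0,"grip": -1},{"ax": 0,"ay": 0,"az": 0,"tx": -0.013,"ty": 0.016,"tz": 0,"grip": -1},{"ax": 0,"ay": 0,"az": 0,"tx": -0.015,"ty": 0.009,"tz": 0,"grip": -1},{"ax": 0,"ay": 0,"az": 0,"tx": -0.015,"ty": 0.009,"tz": 0,"grip": -1},{"ax": 0,"ay": 0,"az": 0,"tx": -0.015,"ty": 0.008,"tz": 0,"grip": -1},{"ax": 0,"ay": 0,"az": 0,"tx": 0,"ty": 0,"tz": 0,"grip": -1},{"ax": 0,"ay": 0,"az": 0,"tx": 0,"ty": 0,"tz": 0,"grip": -1}])

```text
clock: 7.0
eef_pos: [560.9, -182.5, 142.1]
ee_rot: [[0.921, 0.39, 0.0], [0.39, -0.921, -0.001], [-0.0, 0.001, -1.0]]
wrist_force: [-0.4, 0.6, 0.4]
finger_gap: 0.2
grip_force: 0.0
```

```bash
python3 - <<'E'
from h import *
s=get_obs();print(s["clock"],s["eef_pos"],s["wrist_force"])
np.save("c4.npy",camera_model("wrist"),allow_pickle=True)
a=snapshot("wrist")[:,:,::-1];b=snapshot("scene")[:,:,::-1];cv2.imwrite("pics/w4.png",a)
o=np.hstack([cv2.resize(a[200:440,190:450],(520,480)),cv2.resize(b[170:300,200:276],(280,480))])
cv2.imwrite("pics/w4b.png",np.clip(o*1.6,0,255).astype(np.uint8))
E
```

```text
7.0 [ 560.88445468 -182.45404013  142.06102139] [-0.35027863  0.64478583  0.38636897]
```

View pics/w4b.png

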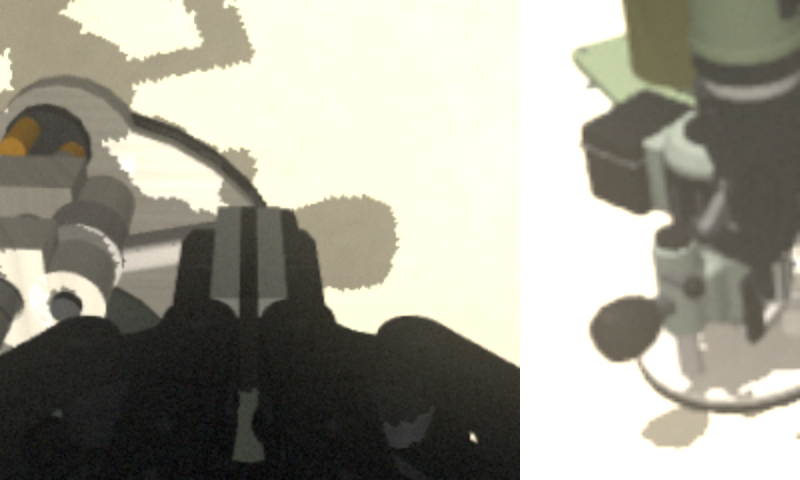

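The sweep ended with almost no force, and the arm now points along -y. I'll back off, rise, open, and hover over the cap to check both the lever and the cap.

Request:
play_rows(series=[{"ax": 0,"ay": 0,"az": 0,"tx": 0.05,"ty": 0,"tz": 0,"grip": -1},{"ax": 0,"ay": 0,"az": 0,"tx": 0.02,"ty": 0,"tz": -0.13,"grip": -1},{"ax": 0,"ay": 0,"az": 0,"tx": 0,"ty": 0,"tz": -0.15,"grip": -1},{"ax": 0,"ay": 0,"az": 0,"tx": 0,"ty": 0,"tz": -0.15,"grip": 1},{"ax": 0,"ay": 0,"az": 0,"tx": -0.05,"ty": -0.075,"tz": 0,"grip": 1},{"ax": 0,"ay": 0,"az": 0,"tx": -0.05,"ty": -0.075,"tz": 0,"grip": 1},{"ax": 0,"ay": 0,"az": 0,"tx": -0.043,"ty": -0.076,"tz": 0,"grip": 1},{"ax": 0,"ay": 0,"az": 0,"tx": 0,"ty": 0,"tz": 0,"grip": 1},{"ax": 0,"ay": 0,"az": 0,"tx": 0,"ty": 0,"tz": 0,"grip": 1},{"ax": 0,"ay": 0,"az": 0,"tx": 0,"ty": 0,"tz": 0,"grip": 1}], newtons=25)

```text
clock: 8.1
eef_pos: [515.3, -128.2, 271.1]
ee_rot: [[0.921, 0.391, 0.001], [0.391, -0.921, -0.001], [0.001, 0.001, -1.0]]
wrist_force: [-0.0, -0.1, -0.1]
finger_gap: 85.8
grip_force: 0.0
```

```bash
python3 - <<'E'
from h import *
s=get_obs();print(s["clock"],s["eef_pos"],s["ee_rot"],s["wrist_force"],s["finger_gap"])
np.save("c5.npy",camera_model("wrist"),allow_pickle=True)
a=snapshot("wrist")[:,:,::-1];cv2.imwrite("pics/w5.png",a);b=snapshot("top")[:,:,::-1];cv2.imwrite("pics/top5.png",b)
o=np.hstack([cv2.resize(a[180:400,190:450],(567,480)),np.zeros((480,233,3),np.uint8)])
o[:,567:]=cv2.resize(b[225:335,340:393],(233,480))
cv2.imwrite("pics/w5b.png",np.clip(o*1.6,0,255).astype(np.uint8))
E
```

```text
8.1 [ 515.34754361 -128.15355084  271.13829495] [[ 9.20563578e-01  3.90590966e-01  1.18105196e-03]
 [ 3.90591875e-01 -9.20563711e-01 -6.64080100e-04]
 [ 8.27849887e-04  1.07263725e-03 -9.99999082e-01]] [-0.00078156 -0.12809552 -0.0821664 ] 85.82089591960003
```

View pics/w5b.png

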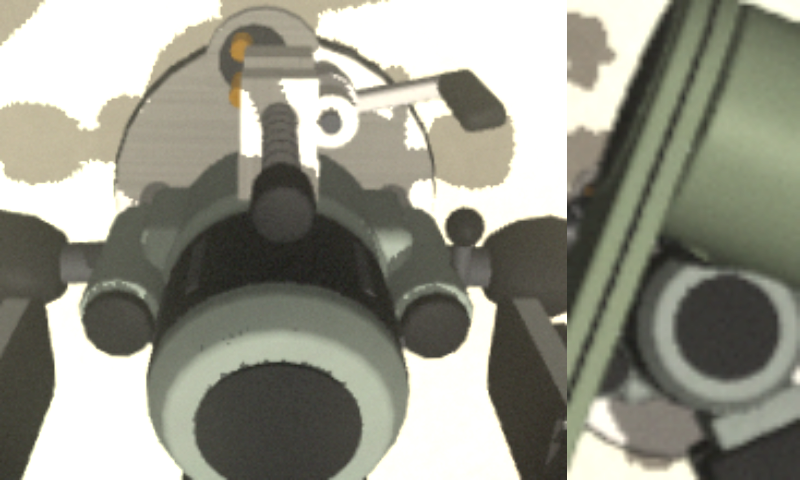

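Clear view: cap top at about (320,278), motor top at (317,370), pivot ring at (342,235), and the tab swung right at (407,225). I'll compute positions and the lever angle from these.

```bash
python3 - <<'E'
from h import *
w=np.load("c5.npy",allow_pickle=True).item();W=cv2.imread("pics/w5.png")
f=lambda x,y:(190+x/2.181,180+y/2.182)
cap=wonz(w,*f(283,214),200);mot=wonz(w,*f(278,415),200);piv=wonz(w,*f(331,121),118)
print("cap",cap,"motor",mot,"d",np.linalg.norm((cap-mot)[:2]),"yaw",np.degrees(np.arctan2(*(cap-mot)[[1,0]])),"piv",piv)
g=(W[205:245,385:430].max(2)<70).astype(np.uint8)
n,l,s,c=cv2.connectedComponentsWithStats(g);i=1+np.argmax(s[1:,4]);print("tab px",c[i]+[385,205],s[i])
# cap top disc: predicted edges
a=np.radians(23);ux=np.array([np.cos(a),np.sin(a)]);uy=np.array([-ux[1],ux[0]])
P=lambda x,y,z:wproj(w,np.r_[cap[:2]+(x-74)*ux+y*uy,z])
for x,y,z in((74,9,200),(74,-9,200),(83,0,200),(65,0,200),(74,9,182),(74,-9,182),(74,-19,118),(74,0,118)):print((x,y,z),(P(x,y,z)-[190,180])*2.181)
for q in(1.2,1.3,1.4,1.5,1.6):
    e=np.array([np.cos(q),-np.sin(q)]);k=np.array([74,-19])+52*e
    print(q,"tab mid",P(k[0],k[1],113),"top",P(k[0],k[1],140),"bot",P(k[0],k[1],86))
E
```

```text
cap [ 513.05488966 -131.43652474  200.        ] motor [ 450.54605006 -156.86124397  200.        ] d 67.48163732209032 yaw 22.13344282460588 piv [ 520.34243042 -148.55739752  118.        ]
tab px [405.55330882 225.91911765] [  6   7  31  28 544]
(74, 9, 200) [249.16241605 213.89030833]
(74, -9, 200) [316.79211969 213.83179565]
(83, 0, 200) [283.20709621 182.53174724]
(65, 0, 200) [282.78724185 244.22283995]
(74, 9, 182) [250.65537519 188.25432392]
(74, -9, 182) [313.42928722 188.22422689]
(74, -19, 118) [332.08047577 120.99508132]
(74, 0, 118) [279.56173302 120.94784243]
1.2 tab mid [402.37265414 211.35325296] top [410.64265413 220.21726014] bot [395.35911281 203.90643121]
1.3 tab mid [403.94004159 217.32531968] top [412.27354151 226.6989286 ] bot [396.85794119 209.43525338]
1.4 tab mid [404.86859859 223.3977254 ] top [413.20542227 233.27930092] bot [397.76914485 215.06404527]
1.5 tab mid [405.15911014 229.50845817] top [413.44169898 239.89127985] bot [398.09172642 220.73530274]
1.6 tab mid [404.81862414 235.59705448] top [412.99247002 246.46985054] bot [397.83053809 226.39267345]
```

Cap is at (513.1,-131.4), and the lever reads 1.44 rad, open. I'll centre over the cap and descend with the fingers open.

Request:
play_rows(series=[{"ax": 0,"ay": 0,"az": 0,"tx": -0.009,"ty": 0.008,"tz": 0,"grip": 1},{"ax": 0,"ay": 0,"az": 0,"tx": 0,"ty": 0,"tz": 0.07,"grip": 1},{"ax": 0,"ay": 0,"az": 0,"tx": 0,"ty": 0,"tz": 0.07,"grip": 1},{"ax": 0,"ay": 0,"az": 0,"tx": 0,"ty": 0,"tz": 0.07,"grip": 1},{"ax": 0,"ay": 0,"az": 0,"tx": 0,"ty": 0,"tz": 0.063,"grip": 1},{"ax": 0,"ay": 0,"az": 0,"tx": 0,"ty": 0,"tz": 0,"grip": 1},{"ax": 0,"ay": 0,"az": 0,"tx": 0,"ty": 0,"tz": 0,"grip": 1},{"ax": 0,"ay": 0,"az": 0,"tx": 0,"ty": 0,"tz": 0,"grip": 1}])

```text
clock: 9.0
eef_pos: [513.7, -131.7, 190.2]
ee_rot: [[0.921, 0.39, 0.002], [0.39, -0.921, -0.001], [0.002, 0.002, -1.0]]
wrist_force: [0.3, 0.3, 0.1]
finger_gap: 85.3
grip_force: 0.0
```

```bash
python3 - <<'E'
from h import *
s=get_obs();print(s["clock"],s["eef_pos"],s["wrist_force"],s["finger_gap"])
c=camera_model("wrist");np.save("c6.npy",c,allow_pickle=True)
a=snapshot("wrist")[:,:,::-1];cv2.imwrite("pics/w6.png",a)
cv2.imwrite("pics/w6b.png",np.clip(cv2.resize(a[180:480,110:510],(800,600))*1.8,0,255).astype(np.uint8))
p=s["eef_pos"];R=s["ee_rot"]
print("TCP px",wproj(c,p),"pads",wproj(c,p+R@[0,42.5,0]),wproj(c,p+R@[0,-42.5,0]),"captop here",wproj(c,np.r_[p[:2],200]))
E
```

```text
9.0 [ 513.66146435 -131.74135261  190.24606171] [0.28181615 0.26585789 0.10312528] 85.3147434920418
TCP px [317.06778744 341.8993865 ] pads [419.46575598 339.40515938] [214.23080986 339.54471809] captop here [317.28383124 355.96760372]
```

View pics/w6b.png

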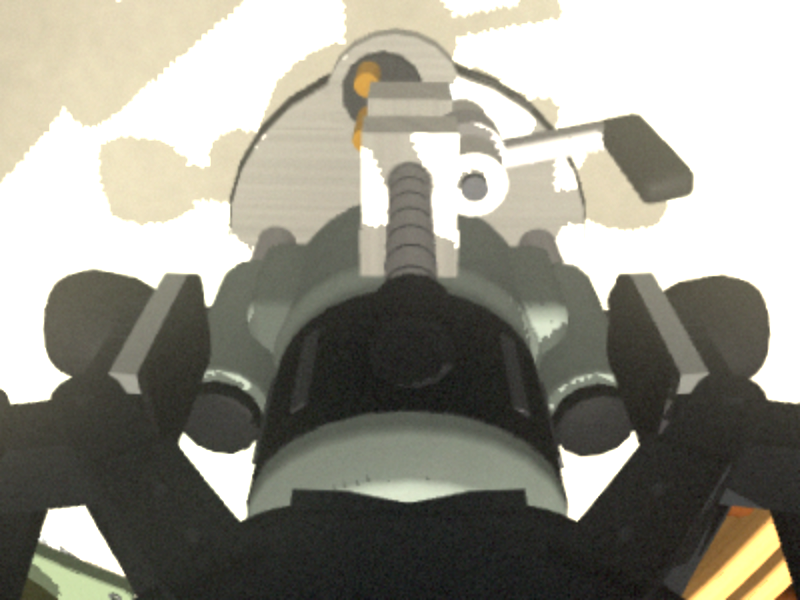

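The fingers are symmetric about the cap: pads centre at column ~409 of the crop, cap centre ~410, and the cap top sits where predicted. I'll close gently.

Request:
play_rows(series=[{"ax": 0,"ay": 0,"az": 0,"tx": 0,"ty": 0,"tz": 0,"grip": 0},{"ax": 0,"ay": 0,"az": 0,"tx": 0,"ty": 0,"tz": 0,"grip": -0.3},{"ax": 0,"ay": 0,"az": 0,"tx": 0,"ty": 0,"tz": 0,"grip": -0.45},{"ax": 0,"ay": 0,"az": 0,"tx": 0,"ty": 0,"tz": 0,"grip": -0.5},{"ax": 0,"ay": 0,"az": 0,"tx": 0,"ty": 0,"tz": 0,"grip": -0.55},{"ax": 0,"ay": 0,"az": 0,"tx": 0,"ty": 0,"tz": 0,"grip": -0.6},{"ax": 0,"ay": 0,"az": 0,"tx": 0,"ty": 0,"tz": 0,"grip": -0.7},{"ax": 0,"ay": 0,"az": 0,"tx": 0,"ty": 0,"tz": 0,"grip": -1},{"ax": 0,"ay": 0,"az": 0,"tx": 0,"ty": 0,"tz": 0,"grip": -1},{"ax": 0,"ay": 0,"az": 0,"tx": 0,"ty": 0,"tz": 0,"grip": -1}], newtons=25)

```text
clock: 10.05
eef_pos: [512.8, -131.3, 189.0]
ee_rot: [[0.921, 0.39, 0.0], [0.39, -0.921, -0.0], [0.0, 0.0, -1.0]]
wrist_force: [0.6, -0.3, 1.6]
finger_gap: 16.7
grip_force: 24.4
```

Gripped at 24 N with negligible lateral force. I'll draw up slowly, 10 mm first.

Request:
play_rows(series=[{"ax": 0,"ay": 0,"az": 0,"tx": 0,"ty": 0,"tz": -0.006,"grip": -1},{"ax": 0,"ay": 0,"az": 0,"tx": 0,"ty": 0,"tz": -0.009,"grip": -1},{"ax": 0,"ay": 0,"az": 0,"tx": 0,"ty": 0,"tz": -0.009,"grip": -1},{"ax": 0,"ay": 0,"az": 0,"tx": 0,"ty": 0,"tz": -0.009,"grip": -1},{"ax": 0,"ay": 0,"az": 0,"tx": 0,"ty": 0,"tz": 0,"grip": -1},{"ax": 0,"ay": 0,"az": 0,"tx": 0,"ty": 0,"tz": 0,"grip": -1}])

```text
clock: 10.65
eef_pos: [512.7, -131.1, 199.0]
ee_rot: [[0.921, 0.39, 0.0], [0.39, -0.921, -0.0], [0.0, 0.0, -1.0]]
wrist_force: [-0.7, -0.6, -0.9]
finger_gap: 17.0
grip_force: 24.5
```

The force changed by about the rod's weight, so it slides freely. Raising the remaining 20 mm.

Request:
play_rows(series=[{"ax": 0,"ay": 0,"az": 0,"tx": 0,"ty": 0,"tz": -0.009,"grip": -1},{"ax": 0,"ay": 0,"az": 0,"tx": 0,"ty": 0,"tz": -0.01,"grip": -1},{"ax": 0,"ay": 0,"az": 0,"tx": 0,"ty": 0,"tz": -0.01,"grip": -1},{"ax": 0,"ay": 0,"az": 0,"tx": 0,"ty": 0,"tz": -0.01,"grip": -1},{"ax": 0,"ay": 0,"az": 0,"tx": 0,"ty": 0,"tz": -0.01,"grip": -1},{"ax": 0,"ay": 0,"az": 0,"tx": 0,"ty": 0,"tz": -0.01,"grip": -1},{"ax": 0,"ay": 0,"az": 0,"tx": 0,"ty": 0,"tz": -0.008,"grip": -1},{"ax": 0,"ay": 0,"az": 0,"tx": 0,"ty": 0,"tz": 0,"grip": -1},{"ax": 0,"ay": 0,"az": 0,"tx": 0,"ty": 0,"tz": 0,"grip": -1},{"ax": 0,"ay": 0,"az": 0,"tx": 0,"ty": 0,"tz": 0,"grip": -1},{"ax": 0,"ay": 0,"az": 0,"tx": 0,"ty": 0,"tz": 0,"grip": -1}])

```text
clock: 11.75
eef_pos: [512.7, -131.2, 218.8]
ee_rot: [[0.921, 0.39, -0.0], [0.39, -0.921, -0.0], [-0.0, 0.0, -1.0]]
wrist_force: [0.8, -1.4, -1.9]
finger_gap: 17.3
grip_force: 24.5
```

```bash
python3 - <<'E'
from h import *
s=get_obs();print(s["clock"],s["eef_pos"],s["wrist_force"],s["ft_torque"],s["finger_gap"],s["grip_force"])
a=snapshot("wrist")[:,:,::-1];b=snapshot("scene")[:,:,::-1]
o=np.hstack([cv2.resize(a[180:420,210:430],(440,480)),cv2.resize(b[180:300,215:305],(360,480),interpolation=cv2.INTER_CUBIC)])
cv2.imwrite("pics/w7b.png",np.clip(o*1.8,0,255).astype(np.uint8))
E
```

```text
11.75 [ 512.68644977 -131.20826872  218.83026658] [ 0.82662012 -1.39596473 -1.88441022] [-0.08364493 -0.04388779 -0.02969397] 17.33498799890915 24.50256049633026
```

View pics/w7b.png

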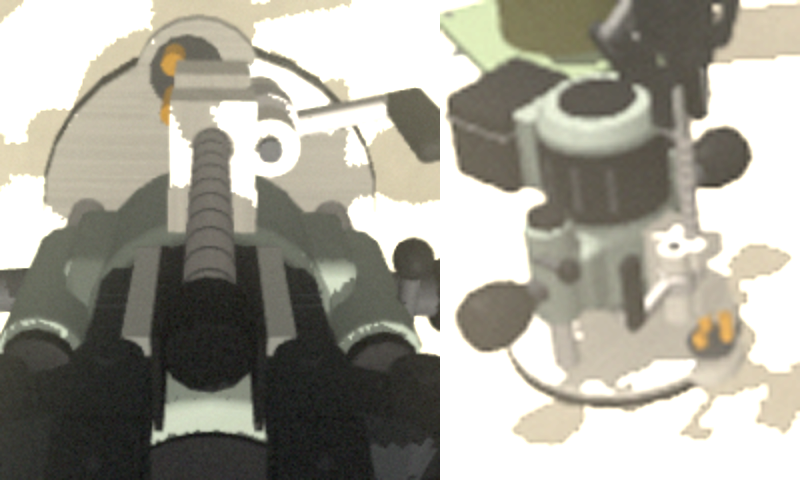

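The cap sits in the same place in the fingers as before the lift, so it did not slip. The rod is 29.8 mm up and in line, the lever is open, and the forces are small. Handing in.

```bash
python3 -c "
from plant import *
print(finish_job())"
```

```text
the job is handed in; nothing more can be done
None
```

I handed the job in with the lock lever open at about 1.44 rad and the depth rod still gripped at about 24 N. Its foot is about 30 mm above the turret stop, judged from the arm's 29.8 mm rise with no slip seen in the fingers; the hand-in returned no verdict.

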